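# Change over the polishing station

## Task

Change over the polishing station: raise the dock's clamp, put the spent cartridge in the wooden tray, set the fresh cartridge in the cradle with its nozzle in the notch, and shut the clamp fully so that it drives the cartridge home. Also press every sanding block that lies on the table flush into a recess of its own in the rack (before or after, as you like). Do not disturb the glue bottle and the two pigment jars.

Things in the scene. Friction and masses are not known exactly. Their poses are not given: they have to be found in the camera images.
- fresh_cartridge: white box-shaped cartridge, body 90 (x) x 42 (y) x 38 mm high with a grey band round its rear end (-x) and a black round nozzle 18 mm across sticking out 12 mm at the middle of its +x end; 120 g, origin at the centre of the body's underside, z up. The fresh one, lying on the table in front of the robot, nozzle roughly away from it.
- spent_cartridge: white box-shaped cartridge, body 90 (x) x 42 (y) x 38 mm high with a grey band round its rear end (-x) and a black round nozzle 18 mm across sticking out 12 mm at the middle of its +x end; 120 g, origin at the centre of the body's underside, z up. The spent one, in the dock's cradle under the shut clamp at the start.
- cradle (a point): where a cartridge's origin is when fully home, 16 mm above the table. x runs along the cradle to its notch and hinge end (nozzle goes there). Inside 97 x 49 mm, rims flared outward; walls to 9 mm thick, tops 19 mm above this point: grip a cartridge by its sides above them. The floor is sprung (2.4-4.8 N): with the clamp up, the cartridge sits 8 mm proud; the shut clamp's pad presses its top centre down to home.
- clamp (a joint): angle of the grey dock's hinged clamp, rad: 0 shut (arm level, pad on the cartridge), growing as its bar end rises, 1.9 at the stop. The hinge is stiff: the clamp stays where it is left; 4 to 6 N at the bar moves it either way. Raised to about 1.7 it leaves the cradle free from above.
- clamp_bar (a point): middle of the clamp's steel grip bar, which moves with the clamp: round, 12 mm thick, 69 mm long between two straps, parallel to the hinge, at the free end 170 mm from the hinge; 66 mm above the table when shut. 44 mm free between bar and clamp plate, 60 mm free below it. It can turn between the fingers as the clamp swings.
- clamp_hinge (a point): middle of the clamp's hinge line, fixed to the dock, 54 mm above the table, 66 mm along cradle x from the cradle point; the line is along the cradle's y. Shut, the bar lies from here 170 mm along the cradle's -x and 12.5 mm up; that offset turns upward about the line by the clamp's angle.
- tray_in (a point): centre of the inner floor (14 mm above the table) of the open wooden tray, 150 x 90 x 32 mm high with 4 mm walls (inside 142 along its x by 82 mm); empty at the start. The tray is fixed. Close behind it stands a stack of plates about 180 mm high; behind the rack and left of the dock a taller wooden drawer chest: keep clear of both.
- block0: wooden sanding block, 46 (its x) x 76 (its y) x 26 mm high, 70 g, origin at the centre of its underside, z up; may be absent (one to three lie on the table). The three blocks are alike.
- block1: wooden sanding block, 46 (its x) x 76 (its y) x 26 mm high, 70 g, origin at the centre of its underside, z up; may be absent (one to three lie on the table). The three blocks are alike.
- block2: wooden sanding block, 46 (its x) x 76 (its y) x 26 mm high, 70 g, origin at the centre of its underside, z up; may be absent (one to three lie on the table). The three blocks are alike.
- recess0 (a point): centre of one of the wooden rack's three recesses, at the underside of a block that is flush, 8 mm above the table. Recess 82 mm (x) by 52 mm (y), open on top; rack top 26 mm above this point; 13 mm walls between recesses. The steel floor starts 8 mm high, so a block laid in stands 8 mm proud; press with about 6 to 10 N until it stops flush. The floor stays where it is pushed.
- recess1 (a point): centre of one of the wooden rack's three recesses, at the underside of a block that is flush, 8 mm above the table. Recess 82 mm (x) by 52 mm (y), open on top; rack top 26 mm above this point; 13 mm walls between recesses. The steel floor starts 8 mm high, so a block laid in stands 8 mm proud; press with about 6 to 10 N until it stops flush. The floor stays where it is pushed.
- recess2 (a point): centre of one of the wooden rack's three recesses, at the underside of a block that is flush, 8 mm above the table. Recess 82 mm (x) by 52 mm (y), open on top; rack top 26 mm above this point; 13 mm walls between recesses. The steel floor starts 8 mm high, so a block laid in stands 8 mm proud; press with about 6 to 10 N until it stops flush. The floor stays where it is pushed.
- glue_bottle: white glue bottle with a red tip, 41 mm across, 123 mm high, standing at the left; leave alone.
- brown_jar: brown pigment jar with a black lid, 52 mm across, 70 mm high, at the left; leave alone.
- yellow_jar: red pigment jar with a yellow lid, 44 mm across, 55 mm high, behind the dock; leave alone.
Mind the look-alikes: they are no part of the job. What is shaped like the fresh_cartridge but purple is not meant.

How it is judged:
By the outcome, as a careful person would: the job done as asked, in the order asked, and still so for the second after the job is handed in, with the robot touching nothing.
Of block0, block1, block2 only 1 to 3 are there at a start; the rules pass over those that are not, and their reading is None.
At some moment in a run one of block0, block1, block2, fresh_cartridge may be knocked a few centimetres aside while the robot is not near it.
Once in a run the grip may slacken for a moment while it holds something.
It also fails if it takes over 210 s, if anything falls off the work surface, if the arm or the gripper's body presses on something with over 40 N, if the wrist force passes 120 N, or if a joint passes its speed limit or range.

## Robot

A 6-joint arm with a two-finger parallel gripper is mounted at the origin on a cart in front of the work surface, level with it; the furniture and walls round the work are solid. World frame = base frame: x ahead of the robot, y to its left, z up, the work surface at z = 0. Lengths are in mm, angles in rad, forces in N, time in s.
With the tool pointing down it reaches from about 300 to 775 mm from the base axis. Payload 14.6 kg.
Tool frame: the origin (TCP) lies between the finger pads; the fingertips stand 25 mm ahead of it and the grasp point (between the pads) lies 6 mm ahead of it; z points along the fingers, y is the line along which they close (so a half turn about z gives the same grasp; the last joint's range is limited). The gripper opens to 94 mm and grips with 3 to 60 N. Pads are 16 mm wide; open, the fingers measure 119 mm over their backs; the gripper's body (75 mm by 177 mm) begins 78 mm behind the grasp point.
Start: joints at [-1.304, 0.3, 1.521, -0, 1.321, -0.067], TCP at [180.192, -519.635, 230.446] pointing down, gripper open.
Joint ranges: [-3.03, 3.03], [-0.79, 2.21], [0.23, 2.52], [-1.04, 4.18], [0, 3.07], [-2.55, 2.55]. Speed limits (rad/s): [2.22, 2.22, 2.57, 3.14, 3.14, 3.14].

## Interface

Orientations are given as [roll, pitch, yaw] about the fixed x, y, z axes, in that order (R = Rz(yaw) Ry(pitch) Rx(roll)).
In Python, from cell import manip gives the robot as it stands. The module is installed in compiled form; this text tells all that it offers.
- The arm moves only by the tool step_arm, never from a script. Its argument "series" is one flat list of numbers, 5 for each row, row after row: the shift along the world's x, y, z in mm, then the turn about the world's z in rad, then the closure, from 0 (fully open) to 1 (shut). In form: [dx, dy, dz, spin, jaw, dx, dy, dz, spin, jaw, ...]. A call has 1 to 20 rows; each row shifts and turns the commanded pose from where the row before left it; what a row does not reach is not made up. A row lasts 1/8 s, in which the tool goes at most 62.5 mm and 10.7 degrees, less where a joint would pass 70% of its speed; a pose out of reach is approached as far as the arm can. A call is refused whole if a number of a shift passes 62.5 or a number of a turn 0.188, either way. A call with a gripper value outside its range is refused whole. The fingers move at their own pace and stop on an object; "squeeze" is the grip in N (left out, the last holds). Time passes only in rows, so rows that do not move let the fingers close. It gives the time, the measured TCP pose, the force, the opening and the grip force at its end, in the units of the state.
- manip.read_state(): the state, without advancing time (a new reading comes with each control period).
- manip.camera(name): name is "scene" or "top" or "wrist"; returns (picture, depth): 384x512x3 uint8, blue, green, red; 384x512 float32, mm along the optical axis (not along the pixel's ray), 0 where there is no reading.
- manip.camera_info(name): a dict with "fovy" (degrees; the focal length in pixels is half the picture's height over the tangent of half this angle, whatever the lens; pixels are square), "cx", "cy" (the principal point, pixels), "k1" (the pictures are not rectified: a ray, as slopes to the right and down, at radius r is drawn at 1 + k1 r^2 times it, then the intrinsics apply), "eye" and "orientation" of the camera in the world. Camera axes: x right, y down, z forward; pixel columns grow to the right and rows downward; lengths in mm; the calibration is good to about 2 mm. A picture is of the moment at which its call begins: read the wrist's pose just before it. camera_info takes no time and is no camera call; for the wrist camera it gives the pose at the moment of the call.
- manip.sign_off(): hands the job in; it is judged then, once.
The state is a dict: "clock": time; "joints": joint angles; "qd": joint speeds; "effort": joint torques, N m; "eef_pos": TCP position; "eef_rot": TCP orientation; "wrist_force": force on the tool from outside, world axes, zero at the start; "moment": the same for the moment, N m; "finger_gap": finger opening in mm; "finger_force": force on a finger pad.
Only numpy, scipy, OpenCV 4.12 (cv2) and the standard library are available. Lean on these libraries where they do the work, as an engineer would, in place of code of your own. Each camera call takes 0.05 s, during which the arm holds its last target. There are 200 camera calls.

## Working session

There is one attempt and no reset: what is moved stays moved. The work goes in short steps, Python scripts to look and compute and a tool call to move; the robot and the scene stay as the last step left them, time stands still between calls to the robot, and variables do not carry over. Pictures are saved under pics/ and viewed, at most 14 in all, crops included, and the job is handed in when it is done.

Besides the shell and the picture viewer there is one more tool, called after "Call:" as name(argument=value, ...), one argument or row to a line, values as JSON. step_arm: Moves the arm, as the interface text tells. Its arguments: {"type":"object","properties":{"series":{"type":"array"},"squeeze":{"type":"number"}},"required":["series"]}

```bash
mkdir -p pics; cat > h.py <<'E'
import numpy as np, cv2
from cell import manip
from scipy.spatial.transform import Rotation as R
def cam(n):
    i=manip.camera_info(n); p,d=manip.camera(n); return p,d,i
def rot(i):
    o=np.array(i['orientation'],float)
    return o if o.shape==(3,3) else R.from_euler('xyz',o).as_matrix()
def rays(uv,i):
    f=192/np.tan(np.radians(i['fovy'])/2); uv=np.asarray(uv,float).reshape(-1,2)
    K=np.array([[f,0,i['cx']],[0,f,i['cy']],[0,0,1]])
    q=cv2.undistortPoints(uv.reshape(-1,1,2),K,np.array([i['k1'],0,0,0,0.])).reshape(-1,2)
    return np.c_[q,np.ones(len(q))]
def plane(uv,i,z):
    r=rays(uv,i)@rot(i).T; e=np.array(i['eye']); return e+r*((z-e[2])/r[:,2])[:,None]
def cloud(d,i):
    v,u=np.mgrid[0:384,0:512]; r=rays(np.c_[u.ravel(),v.ravel()],i)
    return ((r*d.ravel()[:,None])@rot(i).T+np.array(i['eye'])).reshape(384,512,3)
def st():
    s=manip.read_state(); return {k:np.round(s[k],3).tolist() for k in('clock','eef_pos','eef_rot','wrist_force','finger_gap','joints')}
E
python3 - <<'E'
from h import *
for n in('top','scene','wrist'):
    p,d,i=cam(n); print(n,i); cv2.imwrite(f'pics/{n}0.png',p); np.savez(f'{n}0.npz',p=p,d=d)
print(st())
a=cv2.imread('pics/top0.png')
cv2.imwrite('pics/top0b.png',cv2.resize(a,(800,600),interpolation=cv2.INTER_CUBIC))
E
```

```text
top {'fovy': 52.08187367318905, 'cx': 253.3674979995946, 'cy': 190.51934956416417, 'k1': -0.09749859099804756, 'eye': array([ 430.50662533,   21.06454809, 1374.48482024]), 'orientation': array([-3.00126796,  0.00552062, -1.58942741])}
scene {'fovy': 53.86385943562668, 'cx': 260.1141095240882, 'cy': 194.85550902545714, 'k1': 0.03608359070177015, 'eye': array([1340.5391116 ,  239.43741904, 1074.84416618]), 'orientation': array([-2.49713836,  0.01176918,  1.82156072])}
wrist {'fovy': 61.83831060513074, 'cx': 250.97880959675007, 'cy': 195.23636855856893, 'k1': -0.029941741270865723, 'eye': array([ 247.34242303, -495.86095317,  384.69983403]), 'orientation': array([ 2.89286545e+00,  1.48596609e-03, -1.23708835e+00])}
{'clock': 0.15, 'eef_pos': [180.137, -519.469, 230.023], 'eef_rot': [-3.141, -0.0, 0.334], 'wrist_force': [-0.498, -0.561, 0.418], 'finger_gap': 94.057, 'joints': [-1.304, 0.3, 1.521, -0.0, 1.321, -0.067]}
```

View pics/top0b.png

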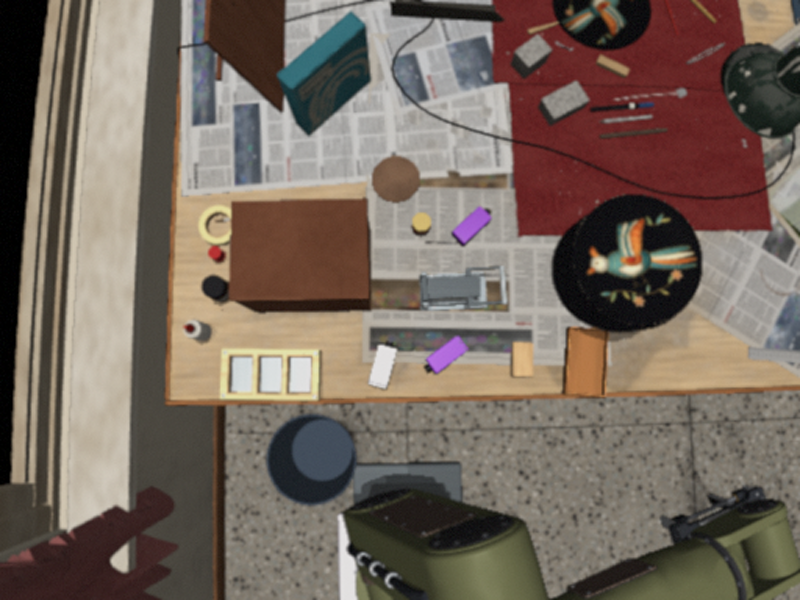

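View pics/scene0.png

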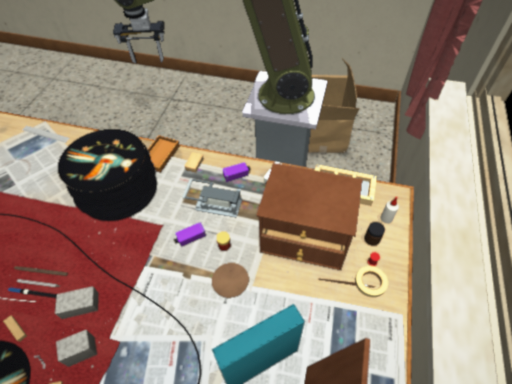

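The top view (800 px) shows:
- fresh cartridge, white, at (382,366). The purple look-alikes at (446,355) and (472,225) are not meant.
- rack at (270,373) with three empty recesses
- one wooden block at (522,359)
- tray at (586,362)
- dock at (465,288)
- plate stack at (627,262) and chest at (300,253)

Next I measure these and enlarge a crop.

```bash
python3 - <<'E'
from h import *
z=np.load('top0.npz'); p,d=z['p'],z['d']; i=manip.camera_info('top')
c=p[170:262,100:400]; cv2.imwrite('pics/crop1.png',cv2.resize(c,None,fx=2.66,fy=2.66,interpolation=cv2.INTER_CUBIC))
C=cloud(d,i)
hsv=cv2.cvtColor(p,cv2.COLOR_BGR2HSV)
def obj(name,roi,mask,z):
    x0,y0,x1,y1=roi; m=np.zeros((384,512),np.uint8); m[y0:y1,x0:x1]=mask[y0:y1,x0:x1]*255
    n,l,s,_=cv2.connectedComponentsWithStats(m); k=1+np.argmax(s[1:,4]); m=(l==k).astype(np.uint8)
    ct=max(cv2.findContours(m,0,2)[0],key=cv2.contourArea).reshape(-1,2)
    w=plane(ct,i,z)[:,:2].astype(np.float32); r=cv2.minAreaRect(w)
    print(name,s[k,4],'rect',np.round(r[0],1),np.round(r[1],1),round(r[2],1),'zmed',np.round(np.percentile(C[...,2][m>0],[10,50,90]),1)); return m
H=C[...,2]
for nm,uv in dict(fresh=(244,234),block=(334,229),tray=(375,232),dock=(290,184),rackwall=(164,239),rec=(173,239),table=(300,235)).items(): print(nm,np.round(C[uv[1],uv[0]],1))
obj('fresh',(225,210,262,255),(H>25),38)
obj('block',(320,212,348,246),(H>14),26)
obj('tray',(352,200,395,258),(H>8),32)
obj('rack',(138,220,208,260),(H>8),34)
obj('dock',(260,165,335,202),(H>8),60)
E
```

```text
fresh [471.2  59.3  40.6]
block [ 482.3 -248.7   28.8]
tray [ 469.  -394.9   14.2]
dock [635.1 -99.   67.2]
rackwall [458.9 333.6  31.3]
rec [458.8 306.3  13.3]
table [ 465.2 -134.7   -2.1]
fresh 338 rect [476.1  56. ] [ 41.9 100.7] 73.2 zmed [33.4 37.6 41.2]
block 288 rect [ 478.5 -248.9] [44.7 78.7] 84.9 zmed [20.7 24.7 28.6]
tray 1419 rect [ 489.9 -398.6] [115.4 185.6] 85.1 zmed [ 10.7  15.6 127.3]
rack 1920 rect [458.7 303.5] [219.6 110.8] 87.5 zmed [13.3 24.8 36. ]
dock 1107 rect [ 633.3 -120.5] [ 93.  191.4] 4.0 zmed [10.7 67.9 72.9]
```

View pics/crop1.png

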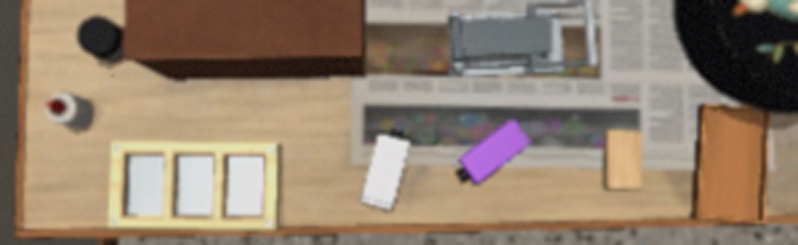

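Confirmed: the white cartridge (crop (385,172)) has its nozzle pointing +x, and the purple one at (495,150) is the look-alike. There is one wooden block, at (623,158). The hinge is at the dock's left end and the bar at its right (590,35), so cradle x runs roughly along world +y. Moving to look from close up.

Call:
step_arm(
  series=[25,29,5,-0.0334,0,25,29,5,-0.0334,0,25,29,5,-0.0334,0,25,29,5,-0.0334,0,25,29,5,-0.0334,0,25,29,5,-0.0334,0,25,29,5,-0.0334,0,25,29,5,-0.0334,0,25,29,5,-0.0334,0,25,29,5,-0.0334,0,0,0,0,0,0,0,0,0,0,0],
)

```text
clock: 1.65
eef_pos: [429.9, -229.9, 280.2]
eef_rot: [-3.141, 0.001, 0.0]
wrist_force: [0.2, -0.8, -0.1]
finger_gap: 94.1
finger_force: 0.0
```

```bash
cat >> h.py <<'E'
def shot(n,name,s=1.56):
    p,d,i=cam(n); cv2.imwrite(f'pics/{name}.png',cv2.resize(p,(800,600),interpolation=cv2.INTER_CUBIC)); np.savez(name+'.npz',p=p,d=d,i=np.array(i,dtype=object)); return p,d,i
def load(name):
    z=np.load(name+'.npz',allow_pickle=True); return z['p'],z['d'],z['i'].item()
E
python3 -c "
from h import *
print(st()); shot('wrist','w1')"
```

```text
{'clock': 1.65, 'eef_pos': [429.875, -229.865, 280.178], 'eef_rot': [-3.141, 0.001, 0.0], 'wrist_force': [0.214, -0.833, -0.101], 'finger_gap': 94.055, 'joints': [-0.566, 0.123, 1.618, -0.0, 1.401, 1.004]}
```

View pics/w1.png

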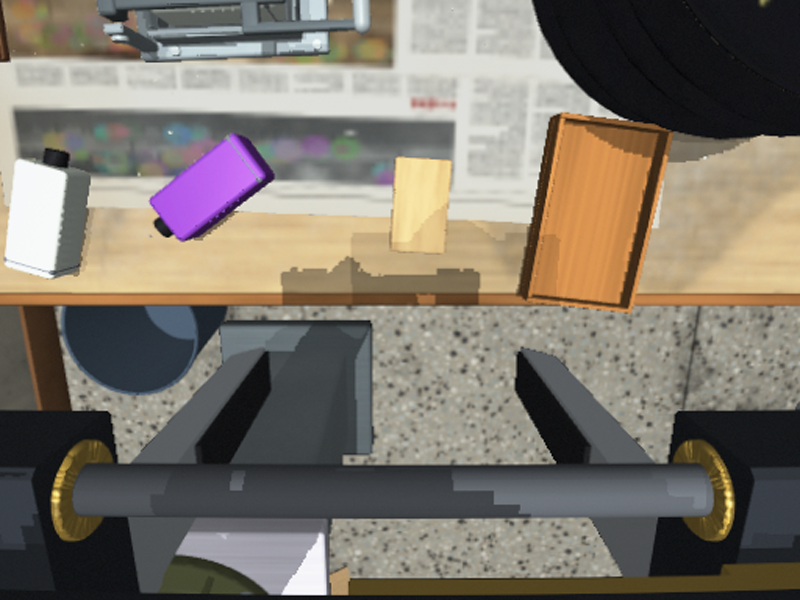

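The wrist view shows the block at (421,205), tray at (596,212), white cartridge at (45,215) with its nozzle up, the purple decoy, and the dock's lower part at the top edge. Next I measure the block and tray.

```bash
cat >> h.py <<'E'
def obj(C,i,roi,h0,h1,z,extra=None):
    "largest blob with h0<height<h1 in roi (full-res px); outline cast to plane z; min rect"
    x0,y0,x1,y1=roi; m=np.zeros(C.shape[:2],np.uint8); H=C[...,2]
    ok=(H>h0)&(H<h1)
    if extra is not None: ok&=extra
    m[y0:y1,x0:x1]=ok[y0:y1,x0:x1]
    n,l,s,_=cv2.connectedComponentsWithStats(m); k=1+np.argmax(s[1:,4]); m=(l==k).astype(np.uint8)
    ct=max(cv2.findContours(m,0,2)[0],key=cv2.contourArea).reshape(-1,2)
    w=plane(ct,i,z)[:,:2].astype(np.float32); r=cv2.minAreaRect(w)
    return np.round(r[0],1),np.round(r[1],1),round(r[2],1),np.round(np.median(H[m>0]),1),m
E
python3 - <<'E'
from h import *
p,d,i=load('w1'); C=cloud(d,i); f=.64
print('table',C[150,300],C[180,300])
print('block',obj(C,i,(235,90,300,170),22,32,26)[:4])
print('trayfloor',obj(C,i,(330,60,440,205),8,20,14)[:4])
print('fresh',obj(C,i,(0,85,62,180),33,44,38)[:4])
print('dock pts',[np.round(C[int(v*f),int(u*f)],1) for u,v in((362,12),(340,20),(240,45),(200,20),(120,35))])
E
```

```text
table [ 4.53466354e+02 -2.95512553e+02  2.38818919e-01] [ 411.85345561 -297.23534667   -0.94566624]
block (array([ 479.1, -250.9]), array([44.9, 75. ]), 86.7, np.float64(26.2))
trayfloor (array([ 470.3, -397.8]), array([ 81.2, 144.3]), 83.8, np.float64(14.5))
fresh (array([470.4,  54.8]), array([45.2, 90.1]), 72.8, np.float64(38.4))
dock pts [array([ 607.2, -208.8,   74. ]), array([ 604.2, -193.9,   68.3]), array([ 603. , -109.9,   10.8]), array([615.3, -88. ,  31.6]), array([598.2, -40.6,  60.2])]
```

Call:
step_arm(
  series=[7,-3,-30,-0.008,0,7,-3,-30,-0.008,0,7,-3,-30,-0.008,0,7,-3,-30,-0.008,0,7,-3,-30,-0.008,0,7,-3,-30,-0.008,0,7,-3,-30,-0.008,0,0,0,-14,0,0,0,0,-14,0,0,0,0,0,0,0,0,0,0,0,1,0,0,0,0,1,0,0,0,0,1,0,0,0,0,1,0,0,0,0,1,0,0,0,0,1],
  squeeze=25,
)

```text
clock: 3.7
eef_pos: [479.2, -250.7, 42.5]
eef_rot: [3.142, -0.0, -0.056]
wrist_force: [-0.1, 0.5, 0.8]
finger_gap: 45.1
finger_force: 25.0
```

Call:
step_arm(
  series=[0,0,20,0,1,0,0,40,0,1,0,0,40,0,1,0,0,40,0,1,0,0,40,0,1,0,20,20,0,1,-6,44,0,0,1,-6,48,0,0,1,-6,48,0,0,1,-6,48,0,0,1,-6,48,0,0,1,-6,48,0,0,1,-6,48,0,0,1,-6,48,0,0,1,-6,48,0,0,1,-6,48,0,0,1,-9,44,0,0,1,0,10,0,0,1,0,0,0,0,1,0,0,0,0,1],
)

```text
clock: 6.2
eef_pos: [410.5, 298.4, 242.4]
eef_rot: [3.141, 0.0, -0.057]
wrist_force: [-0.5, 0.0, -1.7]
finger_gap: 44.7
finger_force: 25.0
```

```bash
python3 - <<'E'
from h import *
print(st()); p,d,i=shot('wrist','w2')
C=cloud(d,i)
np.set_printoptions(suppress=True)
print(np.round(C[120:200:16,100:420:40,2]))
E
```

```text
{'clock': 6.2, 'eef_pos': [410.49, 298.41, 242.425], 'eef_rot': [3.141, 0.0, -0.057], 'wrist_force': [-0.54, 0.013, -1.738], 'finger_gap': 44.744, 'joints': [0.556, 0.195, 1.623, -0.0, 1.323, 2.185]}
[[   0.   -0.   16.   32.   17.   17.   35.   -0.]
 [   1.    1.   17.   32.   17.   18.   35.   -1.]
 [   1.    1.   16.   35.   18.   17.    2.   -1.]
 [   3.    0.   16.   34.   16.    6.    0.   -0.]
 [   2.    0.   35.  225.  227.    0. -777. -777.]]
```

View pics/w2.png

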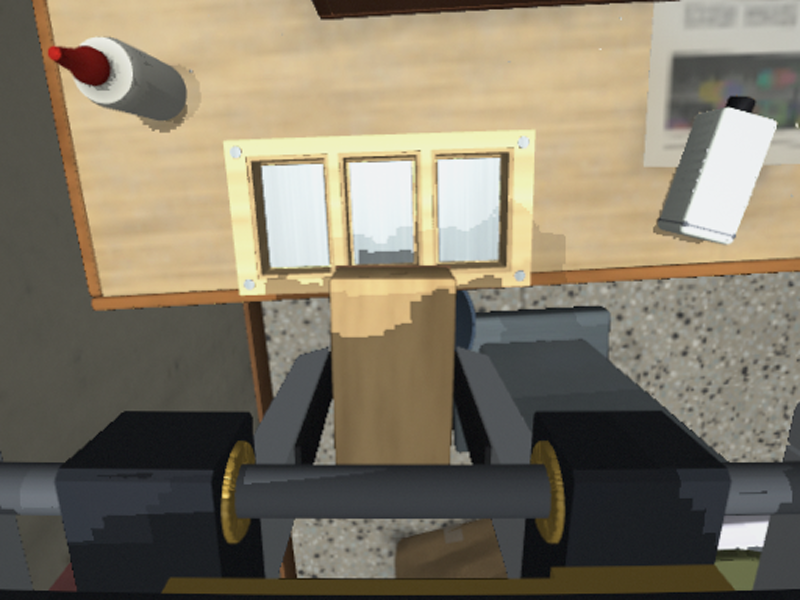

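The block is held at (395,340). The rack's three recesses are at (295,217), (382,210) and (470,208). I'll use the right one.

```bash
python3 - <<'E'
from h import *
p,d,i=load('w2'); C=cloud(d,i); H=C[...,2]
# rack outline and right recess opening, cast on rack top plane
r=obj(C,i,(135,75,355,190),10,50,34); print('rack',r[:4])
m=np.zeros((384,512),np.uint8); m[95:175,272:328]=(H<28)[95:175,272:328]
n,l,s,_=cv2.connectedComponentsWithStats(m); k=1+np.argmax(s[1:,4]); ct=max(cv2.findContours((l==k).astype(np.uint8),0,2)[0],key=cv2.contourArea).reshape(-1,2)
w=plane(ct,i,34)[:,:2].astype(np.float32); print('right recess',s[k],cv2.minAreaRect(w))
m[:]=0; m[95:175,157:215]=(H<28)[95:175,157:215]
n,l,s,_=cv2.connectedComponentsWithStats(m); k=1+np.argmax(s[1:,4]); ct=max(cv2.findContours((l==k).astype(np.uint8),0,2)[0],key=cv2.contourArea).reshape(-1,2)
w=plane(ct,i,34)[:,:2].astype(np.float32); print('left recess',s[k],cv2.minAreaRect(w))
# held block
R0=obj(C,i,(205,170,300,300),218,236,226.5); print('held',R0[:4])
m=R0[4]; ys,xs=np.nonzero(m); print('block front x along', np.percentile(C[...,0][m>0],[1,50,99]),np.percentile(C[...,1][m>0],[2,50,98]))
# fresh
print('fresh',obj(C,i,(415,55,505,160),33,44,38)[:4])
E
```

```text
rack (array([456.3, 304.3]), array([216.4, 110.9]), 88.6, np.float64(33.7))
right recess [ 278   97   47   75 3326] ((455.0246276855469, 240.2720947265625), (51.39619445800781, 81.25066375732422), 88.72109985351562)
left recess [ 161  101   52   74 3288] ((458.2547912597656, 368.042236328125), (51.19438552856445, 81.2292251586914), 88.73262786865234)
held (array([412.6, 298.2]), array([53.3, 73.6]), 86.7, np.float64(226.1))
block front x along [376.25338326 415.70742654 448.19318568] [276.32462888 298.67795213 321.10068522]
fresh (array([470.1,  59.9]), array([44.7, 89.2]), 73.9, np.float64(38.2))
```

Call:
step_arm(
  series=[14,-20,0,0.012,1,15,-20,0,0.012,1,15,-18.5,0,0.011,1,0,0,-35,0,1,0,0,-35,0,1,0,0,-35,0,1,0,0,-35,0,1,0,0,0,0,1,0,0,-10,0,1,0,0,-10,0,1,0,0,-10,0,1,0,0,-5,0,1,0,0,-5,0,1,0,0,0,0,1],
)

```text
clock: 8.0
eef_pos: [454.1, 240.8, 62.2]
eef_rot: [3.141, 0.0, -0.021]
wrist_force: [0.3, -0.3, -1.3]
finger_gap: 44.9
finger_force: 25.0
```

Call:
step_arm(
  series=[0,0,-2.5,0,1,0,0,0,0,1,0,0,0,0,0.3,0,0,0,0,0.3,0,0,0,0,0.3,0,0,20,0,0.3,0,0,10,0,1,0,0,0,0,1,0,0,0,0,1,0,0,0,0,1,0,0,0,0,1,0,0,0,0,1,0,0,0,0,1],
)

```text
clock: 9.62
eef_pos: [454.2, 240.8, 89.9]
eef_rot: [3.142, 0.0, -0.021]
wrist_force: [0.2, -0.2, -0.3]
finger_gap: 1.2
finger_force: 0.0
```

```bash
python3 - <<'E'
from h import *
print(st()); p,d,i=shot('wrist','w3'); C=cloud(d,i)
np.set_printoptions(suppress=True)
m=(C[...,2]>25)&(C[...,2]<55); print(np.percentile(C[...,2][m],[5,25,50,75,95]),m.sum())
E
```

```text
{'clock': 9.625, 'eef_pos': [454.159, 240.844, 89.871], 'eef_rot': [3.142, 0.0, -0.021], 'wrist_force': [0.156, -0.204, -0.298], 'finger_gap': 1.243, 'joints': [0.416, 0.387, 1.761, -0.0, 0.994, 2.008]}
[28.35474698 33.61668634 34.59286345 35.92756718 42.32594907] 29554
```

View pics/w3.png

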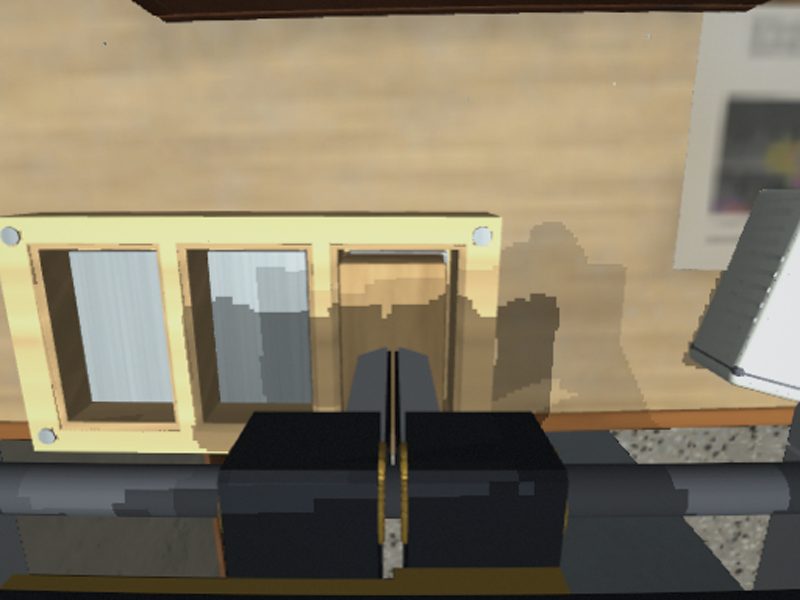

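The block sits in the right recess at (393,290). Now pressing it down.

Call:
step_arm(
  series=[0,0,-10,0,1,0,0,-10,0,1,0,0,-3,0,1,0,0,-2,0,1,0,0,-2,0,1,0,0,-2,0,1,0,0,0,0,1],
)

```text
clock: 10.55
eef_pos: [454.3, 240.9, 60.9]
eef_rot: [-3.141, -0.0, -0.021]
wrist_force: [0.2, -0.0, -0.2]
finger_gap: 0.7
finger_force: 0.0
```

Call:
step_arm(
  series=[0,0,-1,0,1,0,0,-1,0,1,0,0,0,0,1],
)

```text
clock: 10.92
eef_pos: [454.4, 240.9, 59.0]
eef_rot: [-3.141, -0.001, -0.021]
wrist_force: [0.2, 0.1, 2.2]
finger_gap: 0.2
finger_force: 1.2
```

Call:
step_arm(
  series=[0,0,-1,0,1,0,0,0,0,1],
)

```text
clock: 11.18
eef_pos: [454.5, 241.0, 58.8]
eef_rot: [-3.141, -0.001, -0.021]
wrist_force: [-2.5, -1.3, 14.3]
finger_gap: 0.9
finger_force: 6.9
```

Call:
step_arm(
  series=[0,0,-1,0,1,0,0,0,0,1],
)

```text
clock: 11.42
eef_pos: [454.7, 241.1, 58.7]
eef_rot: [-3.141, -0.001, -0.021]
wrist_force: [-7.5, -4.5, 25.9]
finger_gap: 0.3
finger_force: 12.7
```

Call:
step_arm(
  series=[0,0,-1,0,1,0,0,0,0,1],
)

```text
clock: 11.68
eef_pos: [454.8, 241.2, 58.5]
eef_rot: [-3.141, -0.002, -0.021]
wrist_force: [-12.4, -5.1, 37.7]
finger_gap: 0.7
finger_force: 18.6
```

Call:
step_arm(
  series=[0,0,10,0,1,0,0,40,0,1,0,0,40,0,1,0,0,40,0,0,0,0,0,0,0],
)

```text
clock: 12.3
eef_pos: [455.1, 241.3, 188.5]
eef_rot: [-3.14, -0.004, -0.021]
wrist_force: [0.5, -0.2, -0.3]
finger_gap: 16.7
finger_force: 0.0
```

```bash
python3 - <<'E'
from h import *
print(st()); p,d,i=shot('wrist','w4'); C=cloud(d,i)
np.set_printoptions(suppress=True,linewidth=200)
for x in(440,455,470,485): print(x,[round(float(np.median(C[...,2][(abs(C[...,0]-x)<4)&(abs(C[...,1]-y)<3)&(C[...,2]<60)])),1) for y in(210,225,232,240,248,256,271,304)])
E
```

```text
{'clock': 12.3, 'eef_pos': [455.127, 241.27, 188.483], 'eef_rot': [-3.14, -0.004, -0.021], 'wrist_force': [0.482, -0.151, -0.306], 'finger_gap': 16.682, 'joints': [0.416, 0.259, 1.674, -0.0, 1.203, 2.008]}
440 [34.4, 34.0, 34.1, 34.3, 34.4, 34.4, 34.4, 16.6]
455 [34.4, 34.3, 34.4, 34.3, 34.5, 34.2, 34.6, 16.8]
470 [34.2, 34.1, 34.3, 34.2, 34.3, 34.3, 34.8, 16.5]
485 [33.6, 34.2, 34.2, 34.1, 34.2, 34.1, 34.5, 16.8]
```

Call:
step_arm(
  series=[0,0,30,0,0,0,-15,40,0,0,0,-40,40,0,0,0,-50,10,0,0,0,-50,0,0,0,0,-50,0,0,0,0,-50,0,0,0,0,-50,0,0,0,14,-40,0,0,0,20,-20,0,0,0,30,0,0,0,0,20,0,0,0,0,0,0,0,0,0,0,0,0,0,0],
)

```text
clock: 14.1
eef_pos: [537.6, -124.1, 305.1]
eef_rot: [-3.141, 0.001, -0.021]
wrist_force: [0.4, 0.2, -0.1]
finger_gap: 93.9
finger_force: 0.0
```

```bash
python3 - <<'E'
from h import *
print(st()); p,d,i=shot('wrist','w5')
E
```

```text
{'clock': 14.1, 'eef_pos': [537.582, -124.051, 305.109], 'eef_rot': [-3.141, 0.001, -0.021], 'wrist_force': [0.353, 0.176, -0.08], 'finger_gap': 93.894, 'joints': [-0.293, 0.259, 1.4, -0.0, 1.483, 1.299]}
```

View pics/w5.png

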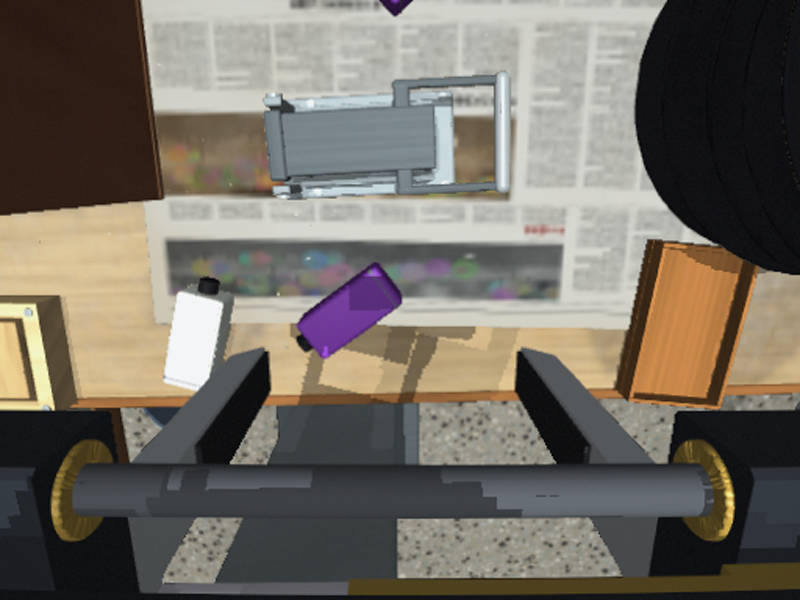

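Dock view: bar from (503,75) to (502,190), hinge near (272,150), plate between them, tray at (690,320), fresh cartridge at (200,335). Next I measure the bar line and the plate's edges.

```bash
python3 - <<'E'
from h import *
np.set_printoptions(suppress=True,precision=1)
p,d,i=load('w5'); C=cloud(d,i); H=C[...,2]
b=obj(C,i,(315,40,335,130),50,90,70); print('bar',b[:4]); 
q=C[b[4]>0]; print(np.percentile(q[:,0],[1,50,99]),np.percentile(q[:,1],[1,50,99]),np.percentile(q[:,2],[5,50,95]))
u=np.float32(np.array([[q[q[:,0]>np.percentile(q[:,0],70)].mean(0)],[q[q[:,0]<np.percentile(q[:,0],30)].mean(0)]])); print('bar ends',u.reshape(2,3))
pl=obj(C,i,(165,55,285,128),55,90,65); print('plate+strap',pl[:4])
pp=obj(C,i,(185,70,278,112),55,90,65); print('plate',pp[:4])
full=obj(C,i,(160,40,335,130),45,95,66); print('clamp all',full[:4])
print('tray',obj(C,i,(385,140,490,262),8,20,14)[:4])
chest=obj(C,i,(0,0,110,140),100,400,0); print('chest h',chest[3]); q=C[chest[4]>0]; print(np.percentile(q,[1,99],axis=0))
print('fresh',obj(C,i,(95,170,152,255),33,44,38)[:4])
for v,u in((100,180),(65,175),(118,180),(95,282),(95,240)): print(u,v,C[v,u])
E
```

```text
bar (array([ 639.3, -206.2]), array([86.5, 12.9]), 1.4, np.float64(71.7))
[597.3 641.2 681.2] [-213.1 -206.  -199.8] [68.2 71.7 73.7]
bar ends [[ 669.9 -205.3   71.5]
 [ 610.5 -206.6   71.4]]
plate+strap (array([635. , -96.8]), array([ 78.4, 135.1]), 0.1, np.float64(70.4))
plate (array([ 635.3, -101.6]), array([109.8,  46.3]), 88.7, np.float64(70.4))
clamp all (array([ 637. , -121.8]), array([ 87.4, 183.5]), 1.8, np.float64(70.4))
tray (array([ 468.5, -400.8]), array([ 78.1, 143.4]), 83.5, np.float64(14.5))
chest h 148.5
[[596.1  79.5 101.1]
 [719.3  82.2 193.7]]
fresh (array([471.2,  56. ]), array([43.6, 89.5]), 72.9, np.float64(38.5))
180 100 [626.  -42.3  70.6]
175 65 [665.4 -38.2  65.6]
180 118 [604.9 -25.9   2.1]
282 95 [ 632.1 -167.    11. ]
240 95 [ 630.  -112.6   69.8]
```

```bash
python3 - <<'E'
from h import *
np.set_printoptions(suppress=True,precision=1,linewidth=160)
p,d,i=load('w5'); C=cloud(d,i); H=C[...,2]
m=np.zeros(H.shape,bool); m[0:180,395:]=True; m&=(H>100)
q=C[m]; 
for x in range(540,740,20):
    s=q[abs(q[:,0]-x)<10]
    if len(s): print(x,'max y',np.percentile(s[:,1],99.5),'zmax',np.percentile(s[:,2],99))
z=np.load('top0.npz'); it=manip.camera_info('top'); T=cloud(z['d'],it); print('chest top',np.median(T[150:185,160:225,2]))
a=T[180:186,150:236]; print(a[...,2].max())
t=np.linspace(0,1.75,15); u=170*np.cos(t)-12.5*np.sin(t); h=170*np.sin(t)+12.5*np.cos(t)
print(np.c_[t[1:],-np.diff(u),np.diff(h)])
E
```

```text
540 max y -386.448945936707 zmax 131.9987195901992
560 max y -361.9150730022678 zmax 157.2845993164307
580 max y -345.9295874657425 zmax 158.24971709759302
600 max y -125.2061684484565 zmax 459.74777026061446
620 max y -328.89025293420593 zmax 183.95264536268627
640 max y -325.5360459154067 zmax 184.1567175036728
660 max y -324.7029498614064 zmax 184.05651692060263
680 max y -325.38808809614375 zmax 184.19964104060764
700 max y -328.01428552651214 zmax 182.60773064355263
720 max y -340.5606865032433 zmax 128.35613624461178
chest top 224.79074141035153
1374.4848202447406
[[ 0.1  2.9 21.1]
 [ 0.2  5.5 20.6]
 [ 0.4  8.  19.7]
 [ 0.5 10.4 18.6]
 [ 0.6 12.6 17.1]
 [ 0.8 14.7 15.4]
 [ 0.9 16.5 13.5]
 [ 1.  18.  11.3]
 [ 1.1 19.3  9. ]
 [ 1.2 20.3  6.5]
 [ 1.4 20.9  3.9]
 [ 1.5 21.3  1.3]
 [ 1.6 21.2 -1.4]
 [ 1.8 20.9 -4. ]]
```

The plate stack's edge is at y=-325, 30 mm clear of the gripper body, and the chest top at 225 mm is low enough. Going to the bar.

Call:
step_arm(
  series=[25,-20,-15,0.011,0.57,25,-20,-30,0.011,0.57,25,-21,-30,0.011,0.57,26,-21,-30,0.01,0.57,0,0,-30,0,0.57,0,0,-30,0,0.57,0,0,-28,0,0.57,0,0,-20,0,0.57,0,0,-10,0,0.57,0,0,-10,0,0.57,0,0,0,0,0.57],
  squeeze=20,
)

```text
clock: 15.52
eef_pos: [639.1, -206.1, 72.7]
eef_rot: [-3.141, 0.0, 0.022]
wrist_force: [0.4, 1.1, -0.2]
finger_gap: 40.3
finger_force: 0.0
```

Call:
step_arm(
  series=[0,0,0,0,1,0,0,0,0,1,0,0,0,0,1,0,0,0,0,1],
)

```text
clock: 16.02
eef_pos: [639.4, -207.7, 73.5]
eef_rot: [3.139, -0.001, 0.021]
wrist_force: [0.7, -9.3, 0.4]
finger_gap: 11.5
finger_force: 20.0
```

Call:
step_arm(
  series=[0,1,21,0,1,0,5.5,20.5,0,1,0,8,20,0,1,0,10.5,18.5,0,1,0,0,0,0,1],
)

```text
clock: 16.65
eef_pos: [638.8, -181.2, 155.5]
eef_rot: [3.14, 0.0, 0.022]
wrist_force: [-7.5, -5.7, 6.0]
finger_gap: 11.4
finger_force: 20.0
```

Call:
step_arm(
  series=[-0.8,12.5,17,0,1,-0.8,14.5,15.5,0,1,-0.5,16.5,13.5,0,1,-0.5,18,11.5,0,1,-0.5,19,9,0,1,0,0,0,0,1],
)

```text
clock: 17.4
eef_pos: [636.6, -100.0, 223.4]
eef_rot: [3.139, -0.005, 0.023]
wrist_force: [-3.3, -4.2, 16.2]
finger_gap: 11.3
finger_force: 20.0
```

Call:
step_arm(
  series=[-0.5,20.5,6.5,0,1,-0.5,21,4,0,1,-0.5,21,1.5,0,1,-0.5,21,-1.5,0,1,-0.5,18,-3,0,1,0,0,0,0,1],
)

```text
clock: 18.15
eef_pos: [633.7, 2.9, 227.7]
eef_rot: [-3.14, -0.001, 0.024]
wrist_force: [0.4, 4.5, 7.3]
finger_gap: 11.0
finger_force: 20.0
```

Call:
step_arm(
  series=[0,0,0,0,0.57,0,0,0,0,0.57,0,0,25,0,0.57,0,0,30,0,0.57,0,0,30,0,0.57,-20,-20,5,0,0.57,-30,-40,0,0,0.3,-30,-40,0,0,0.3,-20,-20,0,0,0.3,0,0,0,0,0.3,0,0,0,0,0.3],
)

```text
clock: 19.52
eef_pos: [534.0, -118.8, 316.9]
eef_rot: [-3.141, -0.0, 0.022]
wrist_force: [0.1, 0.4, 0.2]
finger_gap: 65.8
finger_force: 0.0
```

```bash
python3 - <<'E'
from h import *
print(st()); p,d,i=shot('wrist','w6')
E
```

```text
{'clock': 19.525, 'eef_pos': [533.973, -118.761, 316.883], 'eef_rot': [-3.141, -0.0, 0.022], 'wrist_force': [0.081, 0.396, 0.218], 'finger_gap': 65.781, 'joints': [-0.286, 0.243, 1.394, 0.0, 1.505, 1.263]}
```

View pics/w6.png

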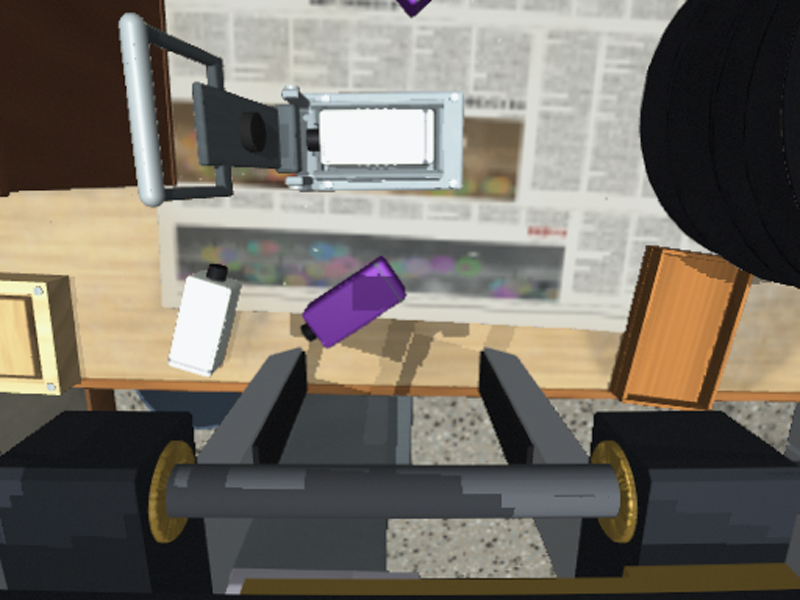

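The clamp is up. The spent cartridge is at (372,137) in the cradle with its nozzle toward the hinge. The yaw of +90° I need for gripping puts the wrist camera on the clamp side, so I'll push the clamp on toward its stop for clearance.

Call:
step_arm(
  series=[25,18,0,0,1,25,18,0,0,1,25,19,0,0,1,25,19,0,0,1,0,0,-30,0,1,0,0,-30,0,1,0,0,-32,0,1,0,10,0,0,1,0,10,0,0,1,0,10,0,0,1,0,7,0,0,1,0,7,0,0,1,0,5,0,0,1,0,0,0,0,1],
)

```text
clock: 21.32
eef_pos: [633.6, 4.3, 225.1]
eef_rot: [-3.141, -0.0, 0.022]
wrist_force: [0.5, 0.8, 0.5]
finger_gap: 0.5
finger_force: 0.0
```

Call:
step_arm(
  series=[0,6,0,0,1,0,6,0,0,1],
)

```text
clock: 21.58
eef_pos: [633.6, 12.1, 224.9]
eef_rot: [3.134, 0.0, 0.02]
wrist_force: [-0.6, -46.6, -3.3]
finger_gap: 0.4
finger_force: 23.4
```

Call:
step_arm(
  series=[0,6,0,0,1,0,0,0,0,1],
)

```text
clock: 21.82
eef_pos: [633.6, 12.6, 224.9]
eef_rot: [3.126, 0.001, 0.016]
wrist_force: [-1.3, -59.3, -1.9]
finger_gap: 0.6
finger_force: 29.7
```

The clamp is at its stop. Backing off and measuring the spent cartridge from the earlier image.

Call:
step_arm(
  series=[0,-12,0,0,1,0,-20,0,0,1,0,-30,30,0,0.3,-20,-20,40,0.18,0.3,-30,-20,30,0.18,0.3,-40,-10,0,0.18,0.3,0,0,0,0.18,0.3,0,0,0,0.18,0.3,0,0,0,0.18,0.3,0,0,0,0.18,0.3,0,0,0,0.18,0.3,0,0,0,0.132,0.3,0,0,0,0,0.3],
)

```text
clock: 23.45
eef_pos: [543.6, -90.0, 325.1]
eef_rot: [3.141, -0.0, 1.593]
wrist_force: [0.6, 0.6, 0.4]
finger_gap: 65.7
finger_force: 0.0
```

```bash
python3 - <<'E'
from h import *
np.set_printoptions(suppress=True,precision=1,linewidth=160)
p,d,i=load('w6'); C=cloud(d,i); H=C[...,2]
r=obj(C,i,(200,60,285,113),57,68,62); print('spent top',r[:4])
print('dock',obj(C,i,(185,50,300,125),25,50,35)[:4])
print('fresh',obj(C,i,(100,165,156,245),33,44,38)[:4])
print(st())
E
```

```text
spent top (array([ 636.4, -103.3]), array([42. , 88.5]), 1.2, np.float64(62.3))
dock (array([ 635.8, -103.1]), array([ 62.4, 107.8]), 1.2, np.float64(33.8))
fresh (array([470.6,  56.1]), array([43.6, 90.9]), 73.3, np.float64(38.5))
{'clock': 23.45, 'eef_pos': [543.633, -90.006, 325.141], 'eef_rot': [3.141, -0.0, 1.593], 'wrist_force': [0.558, 0.554, 0.389], 'finger_gap': 65.718, 'joints': [-0.231, 0.249, 1.368, 0.0, 1.524, -0.253]}
```

Call:
step_arm(
  series=[30,-4,0,0,0.3,30,-4,0,0,0.3,32.5,-5.3,0,0,0.3,0,0,-40,0,0.3,0,0,-40,0,0.3,0,0,-40,0,0.3,0,0,-40,0,0.3,0,0,-40,0,0.3,0,0,-25,0,0.3,0,0,-16,0,0.3,0,0,-10,0,0.3,0,0,-10,0,0.3,0,0,0,0,0.3],
  squeeze=30,
)

```text
clock: 25.08
eef_pos: [636.0, -103.4, 63.7]
eef_rot: [-3.141, -0.0, 1.594]
wrist_force: [-0.4, 0.2, 0.6]
finger_gap: 65.8
finger_force: 0.0
```

Call:
step_arm(
  series=[0,0,0,0,1,0,0,0,0,1,0,0,0,0,1,0,0,0,0,1,0,0,10,0,1,0,0,10,0,1,0,0,10,0,1,0,0,0,0,1],
)

```text
clock: 26.08
eef_pos: [636.5, -103.5, 95.1]
eef_rot: [3.14, 0.0, 1.594]
wrist_force: [-0.3, 0.0, -1.3]
finger_gap: 41.5
finger_force: 30.0
```

Call:
step_arm(
  series=[0,0,39,0,1,0,0,39,0,1,-5,0,39,0,1,-18.5,-33,39,0.16,1,-18.5,-33,0,0.16,1,-18.5,-33,0,0.16,1,-18,-33,0,0.16,1,-18,-33,0,0.16,1,-18,-33,0,0.16,1,-18,-33,0,0.16,1,-18,-33,0,0.16,1,-17,-32.5,0,0.157,1,0,0,0,0,1,0,0,-40,0,1,0,0,-40,0,1,0,0,-40,0,1,0,0,0,0,1],
)

```text
clock: 28.2
eef_pos: [468.0, -398.3, 127.3]
eef_rot: [3.138, -0.004, 3.03]
wrist_force: [0.7, -1.4, -0.3]
finger_gap: 41.9
finger_force: 30.0
```

Call:
step_arm(
  series=[0,-1,-30,0,1,0,0,-20,0,1,0,0,-12,0,1,0,0,-6,0,1,0,0,-4,0,1,0,0,0,0,1],
)

```text
clock: 28.95
eef_pos: [468.7, -401.0, 58.2]
eef_rot: [-3.141, 0.0, 3.031]
wrist_force: [0.2, 0.3, -0.5]
finger_gap: 41.7
finger_force: 30.0
```

Call:
step_arm(
  series=[0,0,-3,0,1,0,0,0,0,1,0,0,0,0,0.43,0,0,0,0,0.43,0,0,0,0,0.43,0,0,20,0,0.43,0,0,40,0,0.43,0,0,45,0,0.3,0,0,45,0,0.3,0,0,45,-0.16,0.3,0,30,0,-0.18,0.3,0,40,0,-0.18,0.3,0,40,0,-0.18,0.3,0,40,0,-0.18,0.3,0,40,0,-0.18,0.3,0,40,0,-0.18,0.3,0,40,0,-0.18,0.3,0,0,0,0,0.3],
)

```text
clock: 31.2
eef_pos: [468.6, -129.1, 251.6]
eef_rot: [3.14, 0.001, 1.611]
wrist_force: [0.8, -0.5, 0.6]
finger_gap: 65.7
finger_force: 0.0
```

```bash
python3 - <<'E'
from h import *
print(st()); p,d,i=cam('top'); np.savez('t2.npz',p=p,d=d)
cv2.imwrite('pics/t2.png',cv2.resize(p[150:265,130:410],None,fx=2.8,fy=2.8,interpolation=cv2.INTER_CUBIC))
E
```

```text
{'clock': 31.2, 'eef_pos': [468.627, -129.127, 251.63], 'eef_rot': [3.14, 0.001, 1.611], 'wrist_force': [0.753, -0.478, 0.603], 'finger_gap': 65.733, 'joints': [-0.344, 0.138, 1.668, 0.0, 1.333, -0.385]}
```

View pics/t2.png

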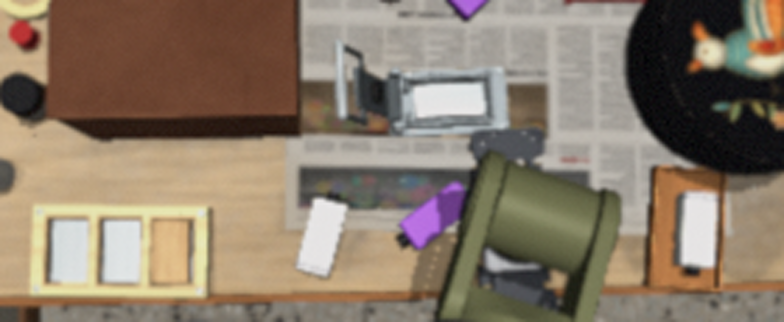

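The spent cartridge lies in the tray (698,228), the cradle is free and shows its bare floor (450,98), and the fresh cartridge is still at (323,237). Going to the fresh one.

Call:
step_arm(
  series=[-5,18,0,-0.174,0.3,-5,18,0,-0.174,0.3,-6,19,0,-0.174,0.3,-6,19,0,-0.174,0.3,-6,19,0,-0.174,0.3,-6,19,0,-0.174,0.3,-6,19,0,-0.174,0.3,-6,19,0,-0.174,0.3,-6,19,0,-0.174,0.3,-6,19,0,-0.174,0.3,-6,18,0,-0.171,0.3,0,0,0,0,0.3,0,0,0,0,0.3],
)

```text
clock: 32.88
eef_pos: [405.0, 74.3, 250.2]
eef_rot: [3.142, -0.0, -0.295]
wrist_force: [0.4, 0.1, -0.3]
finger_gap: 65.9
finger_force: 0.0
```

```bash
python3 - <<'E'
from h import *
np.set_printoptions(suppress=True,precision=1,linewidth=160)
print(st()); p,d,i=shot('wrist','w7'); C=cloud(d,i)
hsv=cv2.cvtColor(p,cv2.COLOR_BGR2HSV)
m=(C[...,2]>34)&(C[...,2]<43); q=C[m]; print(q.min(0),q.max(0),m.sum())
r=obj(C,i,(120,0,400,230),34.5,43,38,hsv[...,1]<70); print(r[:4])
mm=cv2.moments(r[4],True); print('px',mm['m10']/mm['m00']/.64,mm['m01']/mm['m00']/.64)
E
```

```text
{'clock': 32.875, 'eef_pos': [404.962, 74.255, 250.247], 'eef_rot': [3.142, -0.0, -0.295], 'wrist_force': [0.388, 0.103, -0.327], 'finger_gap': 65.924, 'joints': [0.092, -0.033, 1.851, -0.0, 1.323, 1.959]}
[ 398.5 -130.9   34. ] [600.5 409.2  43. ] 12183
(array([469.9,  57.4]), array([41.2, 88. ]), 73.1, np.float64(38.4))
px 389.08508403361344 181.94432773109244
```

View pics/w7.png

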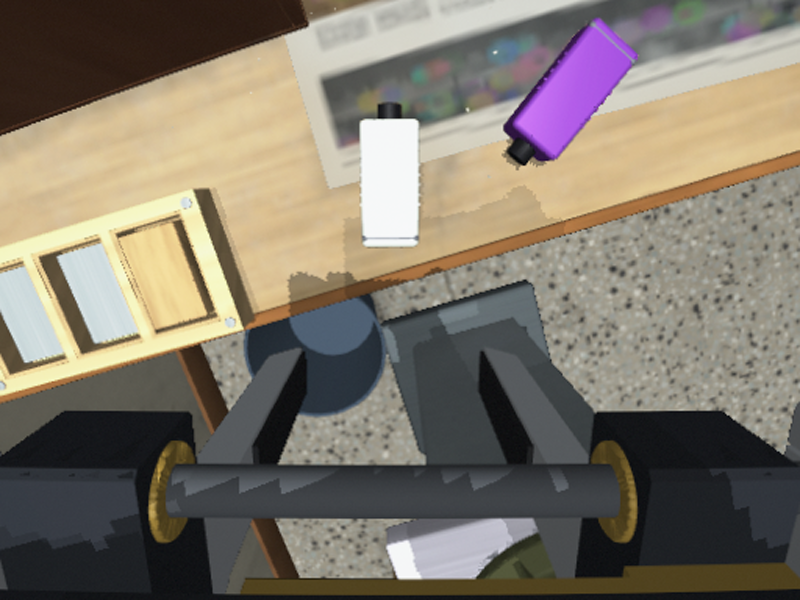

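The white cartridge at (389,182), nozzle forward, is the fresh one; the purple look-alike at (572,95) stays put. Grasping.

Call:
step_arm(
  series=[21,-6,-10,0,0.3,22,-5.5,-30,0,0.3,22,-5.5,-30,0,0.3,0,0,-40,0,0.3,0,0,-40,0,0.3,0,0,-30,0,0.3,0,0,-20,0,0.3,0,0,-10,0,0.3,0,0,0,0,0.3,0,0,0,0,1,0,0,0,0,1,0,0,0,0,1,0,0,0,0,1,0,0,0,0,1],
  squeeze=35,
)

```text
clock: 34.67
eef_pos: [469.8, 58.0, 40.4]
eef_rot: [-3.141, -0.001, -0.3]
wrist_force: [-1.3, -0.5, 6.2]
finger_gap: 42.1
finger_force: 35.0
```

Call:
step_arm(
  series=[0,0,20,0,1,0,0,40,0,1,0,0,50,0,1,0,0,50,0,1,0,0,50,0,1,9,-15,0,0.172,1,9,-15,0,0.172,1,9,-15,0,0.172,1,9,-15,0,0.172,1,9,-15,0,0.172,1,9,-15,0,0.172,1,9,-15,0,0.172,1,9,-15,0,0.172,1,9,-15,0,0.172,1,9,-15,0,0.172,1,0,-11,0,0.172,1,0,0,0,0,1,0,0,0,0,1],
)

```text
clock: 36.92
eef_pos: [559.5, -102.5, 249.9]
eef_rot: [-3.141, -0.0, 1.588]
wrist_force: [0.3, -0.9, 0.6]
finger_gap: 41.5
finger_force: 35.0
```

```bash
python3 - <<'E'
from h import *
np.set_printoptions(suppress=True,precision=1,linewidth=160)
print(st()); p,d,i=shot('wrist','w8'); C=cloud(d,i)
H=C[...,2]; zt=manip.read_state()['eef_pos'][2]
m=(H>zt-15)&(H<zt+10); m[:, :]&=True; q=C[m]; print(m.sum(),np.percentile(q,[1,50,99],axis=0))
m2=(H>zt-10)&(H<zt+6)&(cv2.cvtColor(p,cv2.COLOR_BGR2HSV)[...,2]>120)
q=C[m2]; print(m2.sum(),np.percentile(q,[1,50,99],axis=0) if m2.any() else '')
E
```

```text
{'clock': 36.925, 'eef_pos': [559.492, -102.522, 249.912], 'eef_rot': [-3.141, -0.0, 1.588], 'wrist_force': [0.286, -0.929, 0.634], 'finger_gap': 41.516, 'joints': [-0.246, 0.328, 1.439, 0.0, 1.375, -0.263]}
11868 [[ 530.2 -127.3  235.9]
 [ 558.9  -90.5  247.7]
 [ 588.2  -47.4  257.8]]
10157 [[ 539.  -127.4  243.7]
 [ 559.1  -89.1  247.8]
 [ 579.4  -56.9  249.3]]
```

View pics/w8.png

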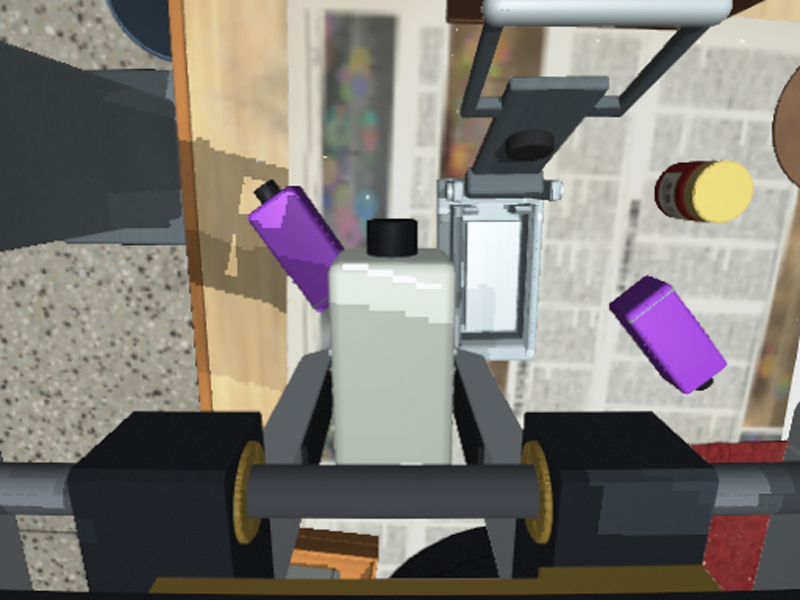

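The fresh cartridge is held straight (top centre (392,350)), nozzle toward the hinge, its front end at y=-57 as expected. Lowering it into the cradle.

Call:
step_arm(
  series=[25,0,0,0.004,1,26,0,0,0,1,26,-0.8,0,0,1,0,0,-30,0,1,0,0,-40,0,1,0,0,-40,0,1,0,0,-30,0,1,0,0,-15,0,1,0,0,-10,0,1,0,0,-5,0,1,0,0,-5,0,1,0,0,-5,0,1,0,0,-5,0,1,0,0,0,0,1],
)

```text
clock: 38.72
eef_pos: [636.5, -103.7, 64.7]
eef_rot: [-3.141, -0.0, 1.596]
wrist_force: [0.8, -0.2, -1.3]
finger_gap: 41.3
finger_force: 35.0
```

Call:
step_arm(
  series=[0,0,-1.5,0,1,0,0,0,0,1,0,0,0,0,0.3,0,0,0,0,0.3,0,0,0,0,0.3,0,0,20,0,0.3,0,0,40,0,0.3,0,0,50,0,0.3,0,0,50,0,0.3,0,0,50,0,0.3,-30,-10,40,-0.18,0.3,-30,0,0,-0.18,0.3,-40,0,0,-0.18,0.3,0,0,0,-0.18,0.3,0,0,0,-0.18,0.3,0,0,0,-0.18,0.3,0,0,0,-0.18,0.3,0,0,0,-0.18,0.3,0,0,0,-0.132,0.3,0,0,0,0,0.3],
)

```text
clock: 41.22
eef_pos: [536.4, -113.7, 314.7]
eef_rot: [3.141, -0.001, 0.025]
wrist_force: [0.0, -0.4, 0.1]
finger_gap: 65.8
finger_force: 0.0
```

```bash
python3 - <<'E'
from h import *
np.set_printoptions(suppress=True,precision=1,linewidth=160)
print(st()); p,d,i=shot('wrist','w9'); C=cloud(d,i); hsv=cv2.cvtColor(p,cv2.COLOR_BGR2HSV)
r=obj(C,i,(150,0,330,160),55,70,62,hsv[...,1]<60); print(r[:4]); q=C[r[4]>0]
A=np.c_[q[:,:2]-q[:,:2].mean(0),np.ones(len(q))]; print('tilt',np.linalg.lstsq(A,q[:,2],rcond=None)[0]*[1e3,1e3,1])
b=obj(C,i,(0,0,512,140),195,240,215); q=C[b[4]>0]; print('bar',b[:4],np.percentile(q,[1,50,99],axis=0))
E
```

```text
{'clock': 41.225, 'eef_pos': [536.414, -113.684, 314.727], 'eef_rot': [3.141, -0.001, 0.025], 'wrist_force': [0.029, -0.423, 0.07], 'finger_gap': 65.819, 'joints': [-0.276, 0.246, 1.395, 0.0, 1.499, 1.27]}
(array([ 636.2, -102.7]), array([43.1, 88.3]), 1.4, np.float64(62.3))
tilt [ 2.1 -0.5 62.2]
bar (array([632.2,  22.3]), array([85.4, 24.4]), 2.0, np.float64(215.7)) [[590.9  20.2 196.3]
 [634.7  26.2 215.7]
 [673.5  34.3 218.4]]
```

View pics/w9.png

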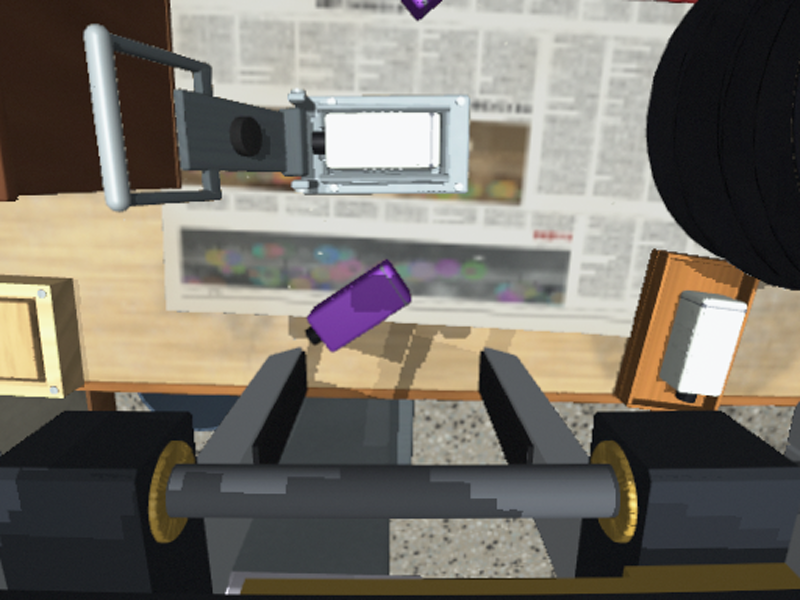

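The cartridge sits level at 62 mm (8 mm proud) with its nozzle (318,142) in the notch, and the spent one is in the tray (705,345). Gripping the bar, now at about (633, 28, 211), to close the clamp.

Call:
step_arm(
  series=[24,35,0,0,0.57,24,35,0,0,0.57,24,36,0,0,0.57,25,36,0,0,0.57,0,0,-30,0,0.57,0,0,-30,0,0.57,0,0,-20,0,0.57,0,0,-17,0,0.57,0,0,0,0,0.57,0,0,0,0,1,0,0,0,0,1,0,0,0,0,1,0,0,0,0,1],
  squeeze=20,
)

```text
clock: 42.9
eef_pos: [633.7, 28.4, 217.0]
eef_rot: [-3.141, -0.001, 0.024]
wrist_force: [0.1, 0.9, 2.6]
finger_gap: 11.0
finger_force: 20.0
```

```bash
python3 - <<'E'
import numpy as np
np.set_printoptions(suppress=True,precision=1)
t=np.linspace(1.9,0,17); u=170*np.cos(t)-12.5*np.sin(t); h=170*np.sin(t)+12.5*np.cos(t)
print(np.c_[t[1:],-np.diff(u),np.diff(h),-38-u[1:],54+h[1:]+6])
E
```

```text
[[   1.8  -19.1    6.8    9.7  223.6]
 [   1.7  -19.7    4.5  -10.   228.1]
 [   1.5  -20.1    2.1  -30.1  230.3]
 [   1.4  -20.2   -0.3  -50.3  230. ]
 [   1.3  -20.1   -2.7  -70.4  227.4]
 [   1.2  -19.6   -5.   -90.   222.3]
 [   1.1  -18.9   -7.3 -108.8  215. ]
 [   0.9  -17.9   -9.5 -126.7  205.6]
 [   0.8  -16.6  -11.5 -143.3  194. ]
 [   0.7  -15.1  -13.4 -158.5  180.6]
 [   0.6  -13.4  -15.1 -171.9  165.5]
 [   0.5  -11.6  -16.6 -183.5  148.9]
 [   0.4   -9.5  -17.9 -193.   131. ]
 [   0.2   -7.3  -18.9 -200.3  112.1]
 [   0.1   -5.   -19.6 -205.3   92.6]
 [   0.    -2.7  -20.1 -208.    72.5]]
```

Call:
step_arm(
  series=[0.3,-19,7,0,1,0.4,-19.5,4.5,0,1,0.4,-20,2,0,1,0.5,-20,0,0,1,0.5,-20,-3,0,1,0.5,-19.5,-5,0,1,0,0,0,0,1],
)

```text
clock: 43.78
eef_pos: [636.3, -92.1, 221.6]
eef_rot: [3.14, -0.0, 0.022]
wrist_force: [3.1, -4.1, 4.4]
finger_gap: 11.2
finger_force: 20.0
```

Call:
step_arm(
  series=[0.5,-19,-7.5,0,1,0.5,-18,-9.5,0,1,0.4,-16.5,-11.5,0,1,0.4,-15,-13.5,0,1,0.3,-13.5,-15,0,1,0,0,0,0,1],
)

```text
clock: 44.52
eef_pos: [638.0, -173.2, 162.7]
eef_rot: [3.141, 0.001, 0.023]
wrist_force: [4.0, -1.7, -2.4]
finger_gap: 11.4
finger_force: 20.0
```

Call:
step_arm(
  series=[0.2,-11.5,-16.5,0,1,0.2,-9.5,-18,0,1,0.2,-7,-19,0,1,0,-4,-12,0,1,0,0,0,0,1],
)

```text
clock: 45.15
eef_pos: [638.6, -203.9, 97.4]
eef_rot: [-3.141, 0.001, 0.024]
wrist_force: [3.4, 1.3, -3.6]
finger_gap: 11.3
finger_force: 20.0
```

Call:
step_arm(
  series=[0,-1.5,-10,0,1,0,-1,-6,0,1,0,-0.5,-4,0,1,0,0,0,0,1],
)

```text
clock: 45.65
eef_pos: [638.8, -207.0, 78.9]
eef_rot: [3.141, 0.0, 0.024]
wrist_force: [1.6, -3.0, -1.8]
finger_gap: 11.4
finger_force: 20.0
```

Call:
step_arm(
  series=[0,0,-4,0,1,0,0,-3,0,1,0,0,0,0,1],
)

```text
clock: 46.02
eef_pos: [638.9, -207.6, 72.4]
eef_rot: [3.14, -0.0, 0.023]
wrist_force: [0.5, -6.3, 0.8]
finger_gap: 11.5
finger_force: 20.0
```

Call:
step_arm(
  series=[0,0,-2,0,1,0,0,0,0,1],
)

```text
clock: 46.28
eef_pos: [638.9, -207.8, 70.6]
eef_rot: [3.14, -0.001, 0.023]
wrist_force: [-0.0, -7.2, 2.2]
finger_gap: 11.8
finger_force: 20.0
```

Releasing, then pressing the bar from above with closed fingers to make sure it is fully shut (bar top 72, so TCP about 97).

Call:
step_arm(
  series=[0,0,0,0,0.57,0,0,0,0,0.57,0,0,0,0,0.57,0,0,20,0,0.57,0,0,30,0,0.57,0,0,0,0,1,0,0,0,0,1,0,0,0,0,1,0,0,0,0,1,0,0,-15,0,1,0,0,-4,0,1,0,0,0,0,1],
)

```text
clock: 47.78
eef_pos: [638.6, -206.6, 100.6]
eef_rot: [-3.141, 0.001, 0.024]
wrist_force: [0.0, 0.7, 0.6]
finger_gap: 0.7
finger_force: 0.0
```

Call:
step_arm(
  series=[0,0,-2,0,1,0,0,-2,0,1,0,0,0,0,1],
)

```text
clock: 48.15
eef_pos: [639.0, -206.8, 97.8]
eef_rot: [3.141, -0.001, 0.024]
wrist_force: [0.9, -1.2, 2.3]
finger_gap: 0.7
finger_force: 0.9
```

Call:
step_arm(
  series=[0,0,-2,0,1,0,0,0,0,1],
)

```text
clock: 48.4
eef_pos: [639.2, -206.8, 97.3]
eef_rot: [3.141, -0.001, 0.024]
wrist_force: [-5.2, 2.8, 14.8]
finger_gap: 0.4
finger_force: 7.4
```

Call:
step_arm(
  series=[0,0,-1,0,1,0,0,0,0,1],
)

```text
clock: 48.65
eef_pos: [639.3, -206.9, 97.2]
eef_rot: [3.141, -0.002, 0.024]
wrist_force: [-8.3, 3.1, 20.7]
finger_gap: 0.5
finger_force: 10.6
```

It meets a hard stop at the shut height. Retreating for a last look.

Call:
step_arm(
  series=[0,0,10,0,1,0,0,40,0,1,0,0,50,0,1,0,0,50,0,0.5,-25,20,50,0,0.5,-40,30,10,0,0.5,-40,30,0,0,0.5,0,0,0,0,0.5,0,0,0,0,0.5],
)

```text
clock: 49.78
eef_pos: [534.4, -127.0, 304.8]
eef_rot: [3.141, -0.001, 0.024]
wrist_force: [-0.2, -0.3, 0.1]
finger_gap: 47.0
finger_force: 0.0
```

```bash
python3 - <<'E'
from h import *
np.set_printoptions(suppress=True,precision=1,linewidth=160)
print(st()); p,d,i=shot('wrist','w10'); C=cloud(d,i); H=C[...,2]; sat=cv2.cvtColor(p,cv2.COLOR_BGR2HSV)[...,1]
def med(x,y,r=4):
    m=(abs(C[...,0]-x)<r)&(abs(C[...,1]-y)<r); return np.round(np.percentile(H[m],[10,50,90]),1) if m.any() else None
print('plate near hinge/end',med(635,-60),med(637,-140),'bar',med(639,-207,3))
r=obj(C,i,(380,130,511,270),46,58,52,sat<70); print('spent',r[:4])
z=np.load('top0.npz')
pt,dt,it=cam('top'); T=cloud(dt,it)
print('block z',np.median(T[...,2][(abs(T[...,0]-455)<20)&(abs(T[...,1]-240)<12)]), 'rack',np.median(T[...,2][(abs(T[...,0]-455)<20)&(abs(T[...,1]-272)<4)]))
df=cv2.absdiff(pt,z['p']).max(2); 
for n,(u,v) in dict(glue=(125,211),brown=(137,184),yellow=(270,142)).items(): print(n,df[v-10:v+10,u-10:u+10].mean())
E
```

```text
{'clock': 49.775, 'eef_pos': [534.357, -127.003, 304.808], 'eef_rot': [3.141, -0.001, 0.024], 'wrist_force': [-0.168, -0.316, 0.064], 'finger_gap': 46.956, 'joints': [-0.3, 0.252, 1.41, -0.0, 1.479, 1.247]}
plate near hinge/end [69.5 70.2 71.3] [69.6 70.5 71.3] bar [ 0.6 71.9 73.4]
spent (array([ 470. , -397.5]), array([45.4, 89.3]), 84.1, np.float64(52.2))
block z 33.49609102337865 rack 31.66092350499912
glue 5.65
brown 4.335
yellow 5.68
```

View pics/w10.png

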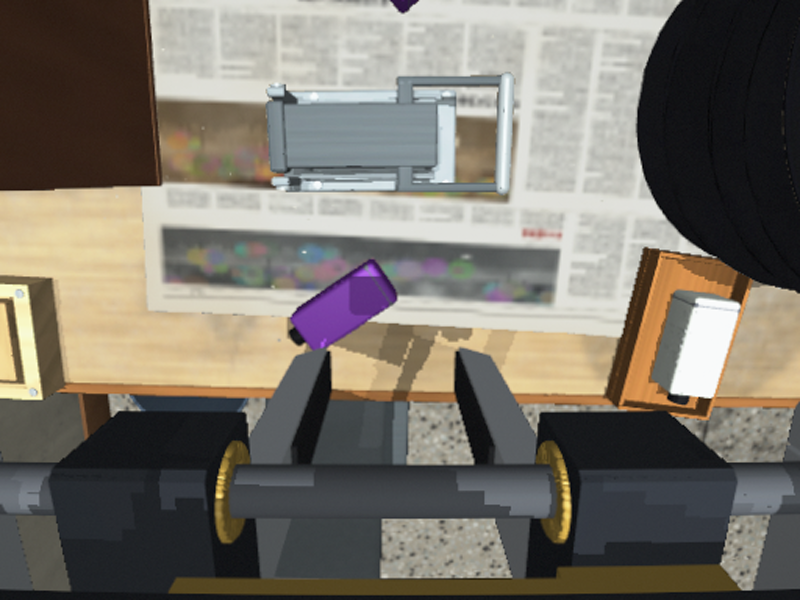

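The clamp is shut and its plate level (70.2/70.5 mm), the spent cartridge lies flat in the tray (705,345) with its top at 52 mm, and the block is flush. No other blocks are on the table. Handing in.

```bash
python3 -c "
from cell import manip
print(manip.sign_off())"
```

```text
the job is handed in; nothing more can be done
None
```

The job is handed in: the spent cartridge is in the tray, the fresh one is in the cradle under the fully shut clamp, the one sanding block on the table is flush in the rack, and I saw no sign that the glue bottle or jars moved.

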